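# Clamp the glazed tile and hold the glaze gauge on its marked spot

## Task

Press the sample stand's yellow hinged frame down over the teal tile until it snaps past its catch and stays fully shut. Then take the orange glaze gauge out of its rest and hold its brass nose on the tile through the frame's window, all of the nose inside the red ring, with the gauge square to the sloping tile and pushed just hard enough that the spring nose sinks about half of its travel, never all the way. Finish while still holding the gauge there in the gripper, and leave the blue-lidded jar, cup and brush where they are.

Things in the scene. Friction and masses are not known exactly. Their poses are not given: they have to be found in the camera images.
- holder: Grey and aluminium sample stand, fixed, 160 x 150 mm, whose top slopes. Origin: centre of its underside on the bench; z up; its x points towards its raised far side, where the frame's hinge is; y is to the left along the hinge. Its deck slopes up towards +x by 0.30 rad (17 degrees): the deck's surface is 55 mm above the origin at the middle.
- tile: Teal glazed tile, 100 x 100 x 11 mm, fixed on the deck of the stand and sloping with it. Origin: centre of its top (glazed) face; z is square to that face, out of the tile; x up the slope, y along the hinge.
- spot: White sticker with a red ring (34 mm outside, 22 mm inside) on the tile's top face, up to 14 mm left or right of the tile's middle. Origin: the ring's centre, on the face of the tile. z is square to the face, out of the tile; x up the slope.
- frame (a joint): Angle (rad) of the yellow clamp frame: 0 fully shut (parallel to the tile), up to 1.4 open. Stiff hinge: it stays where it is left. From about 0.06 rad down a spring catch resists (about 7 N at the tab); below about 0.025 rad it snaps to 0 and is held.
- frame_hinge (a point): Point on the frame's hinge line, midway along it; the hinge lies along the stand's y, 70 mm up the slope from the tile's middle and 4.5 mm above its face.
- frame_tab (a point): Middle of the upper face of the black press tab (24 x 44 mm) at the frame's free near edge, 153 mm from the hinge. When shut it is 83 mm down the slope from the tile's middle and 7.5 mm above the plane of its face, like the frame's upper face. Frame 140 mm wide, 6 mm thick; its window, over the tile, is 60 mm along the slope, 100 mm wide.
- rest: Grey rest block, fixed, 70 x 70 x 60 mm, with a round hole 35 mm wide and 50 mm deep in its top. Origin: centre of the underside.
- gauge: Orange pen-like gauge, 160 g, upright in the rest, its black flange (42 mm wide, 6 thick) on the block's top. Origin: on its axis at the flange's underside; z along the axis, away from the nose. Square grip 26 x 26 mm, flats facing its x and y, from 6 to 80 mm above the origin; cap to 83. Below: barrel 28 mm wide down to -20 mm, then the brass nose. Lift it over 34 mm to clear the rest.
- gauge_tip (a point): Tip of the gauge's round-ended brass nose (10 mm wide), on the gauge's axis, 34 mm below the gauge's origin when not pressed in.
- nose (a joint): How far (m) the spring nose is pushed into the barrel: 0 out, 0.012 fully in. It begins to move at 1.6 N and takes 4 N half way (6 mm), 6.4 N fully in.
- tub: White jar with a blue lid, 72 mm wide, 85 mm high, loose, a bystander. Stands on the opposite side of the stand from the rest. Origin: centre of the underside.
- cup: Blue ceramic cup, 72 mm wide, 80 mm high, loose, a bystander. Origin: centre of the underside.
- brush: Brush lying on the bench, loose, a bystander. Origin: on the bench under it, along its length.
Things that resemble listed ones, but are neither listed nor needed, are in the scene too. There is more than one size of the gauge; the one meant has the size given above. Of the things that look like the holder, the smaller one is meant.

How it is judged (in metres and radians):
On the way, in this order (a step that is already met when the one before it is completed fails the run):
1. the frame is snapped fully shut over the tile (value of joint frame below 0.015 rad), for 0.2 s.
2. with the frame shut, the gauge is held square on the spot with its nose part-way in (value of joint frame below 0.015 rad and distance between gauge_tip and spot below 0.0065 m and angle between the z axis of gauge and the z axis of spot, either way round below 0.14 rad and value of joint nose between 0.0025 and 0.0095 m and contact force between gauge and tile above 1 N and contact force between gauge and the fingers above 1 N and contact force between gauge and rest below 0.1 N and linear speed of gauge below 0.01 m/s), for 0.3 s.
At the end, for the whole second after the job is handed in: The frame is shut (below 0.015 rad); the gauge, gripped by the fingers and clear of its rest, is still, its nose tip within 6.5 mm of the ring's centre and pressing on the tile, its axis within 0.14 rad (8 degrees) of square to the tile, its nose pushed in 2.5 to 9.5 mm of its 12 mm (all of step 2); the arm keeps its last pose, push and grip.
It fails at once if the spring nose is pushed all the way in (value of joint nose above 0.0117 m).
It fails at once if the jar is disturbed (moved more than 20 mm) (distance of tub from where it was at the start of the episode above 0.02 m).
It fails at once if the cup is disturbed (moved more than 20 mm) (distance of cup from where it was at the start of the episode above 0.02 m).
It fails at once if the brush is disturbed (moved more than 20 mm) (distance of brush from where it was at the start of the episode above 0.02 m).
It also fails if it takes over 48 s, if anything falls off the work surface, if the arm or the gripper's body presses on something with over 40 N, if the wrist force passes 120 N, or if a joint passes its speed limit or range.

## Robot

A 6-joint arm with a two-finger parallel gripper is mounted at the origin on the work surface. World frame = base frame: x ahead of the robot, y to its left, z up, the work surface at z = 0. Lengths are in mm, angles in rad, forces in N, time in s.
With the tool pointing down it reaches from about 300 to 775 mm from the base axis. Payload 14.6 kg.
Tool frame: the origin (TCP) lies midway between the tips of the shut fingers; the grasp point (between the pads) lies 19 mm behind it; z points along the fingers, y is the direction in which the jaws open and shut (so a half turn about z gives the same grasp; the last joint's range is limited). The gripper opens to 94 mm and grips with 3 to 60 N. Pads are 16 mm wide; open, the fingers measure 119 mm over their backs; the gripper's body (75 mm by 177 mm) begins 78 mm behind the grasp point.
Start: joints at [-1.312, 0.3, 1.521, -0, 1.321, -0.067], TCP at [176.03, -521.059, 205.446] pointing down, gripper open.
Joint ranges: [-3.03, 3.03], [-0.79, 2.21], [0.23, 2.52], [-1.04, 4.18], [0, 3.07], [-2.55, 2.55]. Speed limits (rad/s): [2.22, 2.22, 2.57, 3.14, 3.14, 3.14].

## Interface

Orientations are given as [roll, pitch, yaw] about the fixed x, y, z axes, in that order (R = Rz(yaw) Ry(pitch) Rx(roll)).
In Python, from cell import read_state, camera, get_calibration, sign_off gives the robot as it stands.
- The arm moves only by the tool carry_out, never from a script. Its argument "series" is a list of rows, each an object with "delta_pos": the shift along the world's x, y, z in mm, a list of three; "turn": the turn, a rotation vector about the world's x, y, z in rad, a list of three; "hand": the opening, from 0 (shut) to 1 (fully open). A call has 1 to 8 rows; each row is the pose to reach, as a shift and turn from the pose commanded when the call began; what a row does not reach only later rows make up. A row lasts 1/8 s, in which the tool goes at most 62.5 mm and 10.7 degrees, less where a joint would pass 70% of its speed; a pose out of reach is approached as far as the arm can. A call with a gripper value outside its range is refused whole. The fingers move at their own pace and stop on an object; "squeeze" is the grip in N (left out, the last holds). Time passes only in rows, so rows that repeat a pose let the fingers close. It gives the time, the measured TCP pose, the force and the opening at its end, in the units of the state.
- read_state(): the state, without advancing time (a new reading comes with each control period).
- camera(name): name is "scene" or "top" or "wrist"; returns the picture (420x560x3 uint8, red, green, blue); there is no depth.
- get_calibration(name): a dict with "intrinsics" (3x3 intrinsics, pixels), "pose" (4x4, takes a point from camera to world coordinates). Camera axes: x right, y down, z forward; pixel columns grow to the right and rows downward; lengths in mm; the calibration is good to about 2 mm. A picture is of the moment at which its call begins: read the wrist's pose just before it. get_calibration takes no time and is no camera call; for the wrist camera it gives the pose at the moment of the call.
- sign_off(): hands the job in, once; it reports no verdict.
The state is a dict: "clock": time; "joints": joint angles; "qd": joint speeds; "effort": joint torques, N m; "eef_pos": TCP position; "eef_rot": TCP orientation; "wrist_force": force on the tool from outside, world axes, zero at the start; "moment": the same for the moment, N m; "finger_gap": finger opening in mm.
Only numpy, scipy, OpenCV 4.12 (cv2) and the standard library are available. Lean on these libraries where they do the work, as an engineer would, in place of code of your own. Each camera call takes 0.05 s, during which the arm holds its last target.

## Working session

There is one attempt and no reset: what is moved stays moved. The work goes in short steps, Python scripts to look and compute and a tool call to move; the robot and the scene stay as the last step left them, time stands still between calls to the robot, and variables do not carry over. Pictures are saved under pics/ and viewed, and the job is handed in when it is done.

Besides the shell and the picture viewer there is one more tool, called as name(argument=value, ...) on one line, values as JSON. carry_out: Moves the arm, as the interface text tells. Its arguments: {"type":"object","properties":{"series":{"type":"array"},"squeeze":{"type":"number"}},"required":["series"]}

```bash
mkdir -p pics; python3 - <<'E'
from cell import *
import cv2
print(read_state())
for n in ["scene","top","wrist"]:
    c=get_calibration(n); print(n,c)
    cv2.imwrite(f"pics/{n}0.png",camera(n)[:,:,::-1])
E
```

```text
{'clock': 0.0, 'joints': array([-1.31157462e+00,  3.00468448e-01,  1.52161709e+00,  6.02191371e-06,
        1.32069029e+00, -6.66119086e-02]), 'qd': array([ 3.76209068e-04, -4.26042496e-05,  2.98728038e-04, -3.22623788e-04,
       -5.37602841e-05,  4.78833549e-04]), 'effort': array([-2.11889535e-03, -5.31819034e+01, -3.52734911e+01,  7.07706157e-02,
        2.43942562e-02, -1.28980464e-04]), 'eef_pos': array([ 175.97598491, -520.79691705,  204.872555  ]), 'eef_rot': array([-3.14041249e+00, -8.45748888e-05,  3.25832069e-01]), 'wrist_force': array([ 0.53092849, -0.62076144,  0.06172467]), 'moment': array([ 0.03835207, -0.03303684,  0.03542673]), 'finger_gap': 93.86770113338899}
scene {'intrinsics': array([[534.77233911,   0.        , 276.81675241],
       [  0.        , 534.77233911, 207.76562062],
       [  0.        ,   0.        ,   1.        ]]), 'pose': array([[-8.16840391e-01,  4.88641376e-01, -3.06596447e-01,
         8.28037366e+02],
       [ 5.76842842e-01,  6.96416268e-01, -4.26915350e-01,
         5.20052854e+02],
       [ 4.91024960e-03, -5.25579668e-01, -8.50730217e-01,
  
[... 460 characters left out ...]
],
       [-1.23501050e-02, -1.16933119e-01, -9.93062999e-01,
         1.24286087e+03],
       [ 0.00000000e+00,  0.00000000e+00,  0.00000000e+00,
         1.00000000e+00]])}
wrist {'intrinsics': array([[323.67483117,   0.        , 278.26776691],
       [  0.        , 323.67483117, 209.68909392],
       [  0.        ,   0.        ,   1.        ]]), 'pose': array([[ 3.20887750e-01, -9.17505249e-01, -2.34979086e-01,
         2.44056356e+02],
       [-9.47116352e-01, -3.11193086e-01, -7.82909897e-02,
        -4.97155125e+02],
       [-1.29147281e-03,  2.47675154e-01, -9.68842273e-01,
         3.84834593e+02],
       [ 0.00000000e+00,  0.00000000e+00,  0.00000000e+00,
         1.00000000e+00]])}
```

View pics/scene0.png

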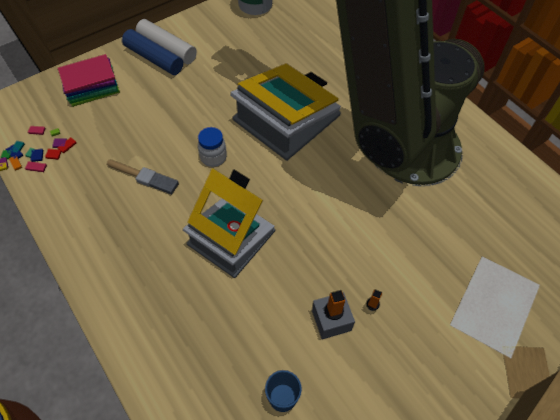

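View pics/top0.png

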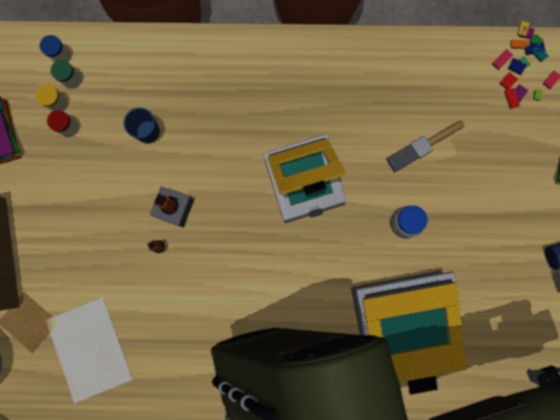

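View pics/wrist0.png

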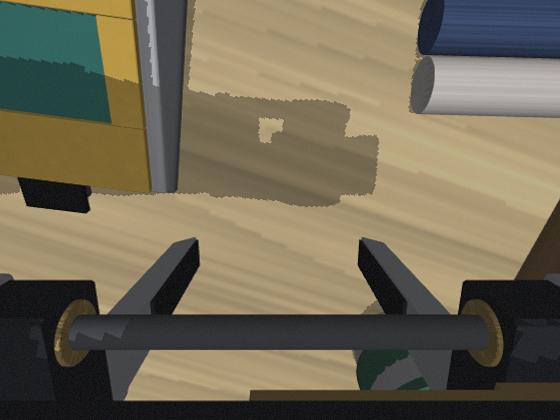

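Candidates:
- **Holder:** the small stand at top (305,178), scene (230,230), or the big one at top (410,330), scene (285,105). I choose the small one.
- **Gauge:** the one in the rest block at top (167,203), scene (336,303), or the small decoy at top (157,246), scene (375,300). I choose the one in the rest.

I'll check both in close crops.

```bash
python3 - <<'E'
import cv2,numpy as np
s=cv2.imread("pics/scene0.png");t=cv2.imread("pics/top0.png")
a=cv2.resize(s[160:280,170:290],None,fx=5,fy=5,interpolation=cv2.INTER_CUBIC)
cv2.imwrite("pics/c_s1.png",a)
cv2.imwrite("pics/c_t1.png",cv2.resize(t[125:230,255:355],None,fx=5.5,fy=5.5,interpolation=cv2.INTER_CUBIC))
cv2.imwrite("pics/c_s2.png",cv2.resize(s[275:345,300:400],None,fx=7,fy=7,interpolation=cv2.INTER_CUBIC))
cv2.imwrite("pics/c_t2.png",cv2.resize(t[180:260,140:210],None,fx=7,fy=7,interpolation=cv2.INTER_CUBIC))
E
```

```text
(no output)
```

View pics/c_s1.png

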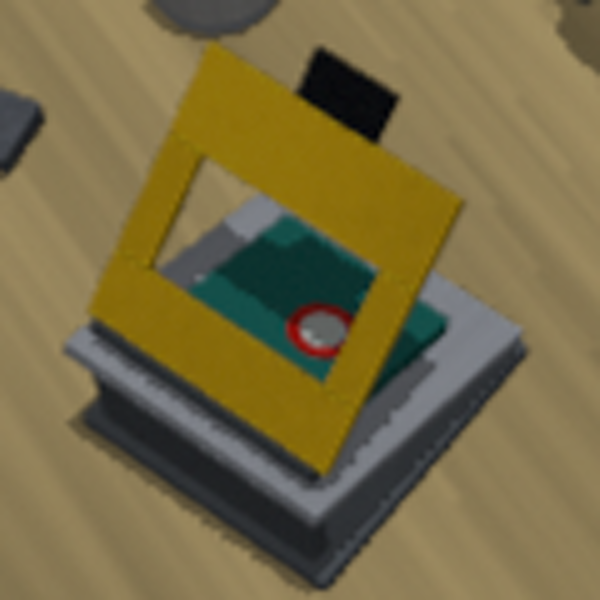

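View pics/c_t1.png

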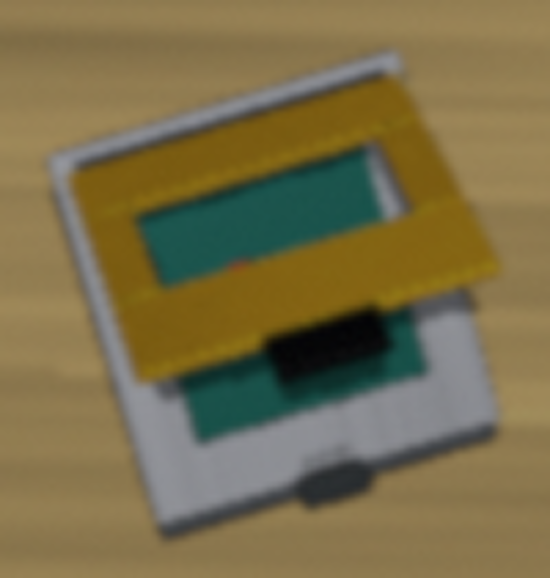

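View pics/c_s2.png

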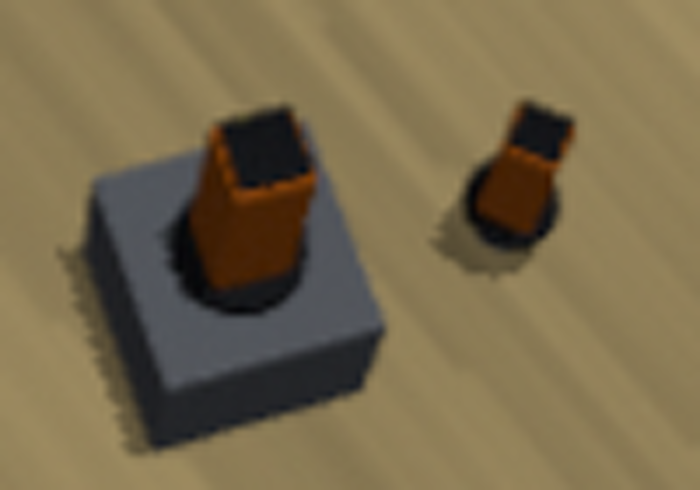

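View pics/c_t2.png

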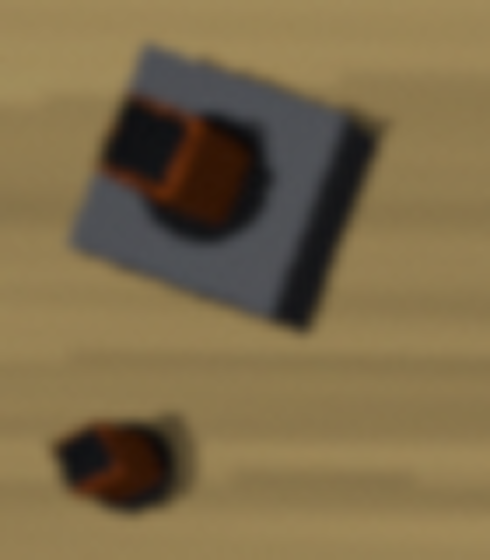

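The crops agree with the choice. The gauge in the block is the tall one, and the decoy on the bench is visibly smaller. The small stand carries the ringed tile, with its frame half open, hinge away from the robot and tab towards it. Next I get coarse positions from ray casts.

```bash
cat > h.py <<'E'
import numpy as np,cv2
from cell import *
from scipy.spatial.transform import Rotation as R
def ray(c,uv):
    K=c["intrinsics"];T=c["pose"];d=T[:3,:3]@np.linalg.solve(K,np.array([uv[0],uv[1],1.]));return T[:3,3],d
def onz(c,uv,z):
    o,d=ray(c,uv);return o+d*(z-o[2])/d[2]
def onplane(c,uv,p,n):
    o,d=ray(c,uv);return o+d*(np.dot(p-o,n)/np.dot(d,n))
def tri(rs):
    A=np.zeros((3,3));b=np.zeros(3)
    for o,d in rs:
        d=d/np.linalg.norm(d);P=np.eye(3)-np.outer(d,d);A+=P;b+=P@o
    x=np.linalg.solve(A,b);return x,[np.linalg.norm((np.eye(3)-np.outer(d,d)/(d@d))@(x-o)) for o,d in rs]
def proj(c,p):
    T=c["pose"];q=c["intrinsics"]@(T[:3,:3].T@(np.array(p)-T[:3,3]));return q[:2]/q[2]
E
python3 - <<'E'
from h import *
np.set_printoptions(precision=1,suppress=True)
t=get_calibration("top");s=get_calibration("scene")
T=lambda x,y:(255+x/5.5,125+y/5.5); S=lambda x,y:(170+x/5,160+y/5)
print("deck top view")
for uv,z in [((55,160),79.7),((400,60),79.7),((162,520),30.3),((495,428),30.3)]: print(onz(t,T(*uv),z))
print("deck scene")
for uv,z in [((68,348),79.7),((318,520),79.7),((523,345),30.3)]: print(onz(s,S(*uv),z))
print("tab tri", tri([ray(t,T(328,345)),ray(s,S(350,92))]))
print("tab corners")
# frame corners near: top (150,380),(497,270); scene (462,203)=left?,(210,42)
print(tri([ray(t,T(150,380)),ray(s,S(462,203))]),tri([ray(t,T(497,270)),ray(s,S(210,42))]))
T2=lambda x,y:(140+x/7,180+y/7); S2=lambda x,y:(300+x/7,275+y/7)
print("gauge cap",tri([ray(t,T2(147,143)),ray(s,S2(262,147))]), onz(t,T2(147,143),143),onz(s,S2(262,147),143))
print("rest top"); 
for uv in [(147,45),(72,243),(272,318),(350,115)]: print(onz(t,T2(*uv),60))
for uv in [(95,185),(170,388),(384,327),(305,122)]: print(onz(s,S2(*uv),60))
print("decoy top",tri([ray(t,T2(88,458)),ray(s,S2(545,130))]))
print("cup",onz(t,(142,124),80),"tub",onz(t,(411,221),85),"brush",onz(t,(403,157),10),onz(t,(460,125),10))
E
```

```text
deck top view
[603.6  40.9  79.7]
[646.9 -98.3  79.7]
[463.1  -4.1  30.3]
[ 503.7 -142.2   30.3]
deck scene
[652.3 -87.7  79.7]
[606.1  50.4  79.7]
[465.7   7.3  30.3]
tab tri (array([508.9, -64.2, 193.3]), [np.float64(1.5364908072546601), np.float64(1.5364908072546988)])
tab corners
(array([496.8,   1.1, 177.4]), [np.float64(2.7319216740173817), np.float64(2.731921674017312)]) (array([ 540.4, -127.2,  183.4]), [np.float64(0.051776736060120114), np.float64(0.0517767360602487)])
gauge cap (array([487.1, 254.8, 138.1]), [np.float64(1.0719835520947636), np.float64(1.0719835520947916)]) [487.2 252.8 143. ] [488.  256.8 143. ]
rest top
[530.7 274.8  60. ]
[466.3 296.   60. ]
[443.2 231.   60. ]
[508.9 208.5  60. ]
[509.5 215.2  60. ]
[530.2 279.1  60. ]
[465.9 301.3  60. ]
[443.7 236.2  60. ]
decoy top (array([394.8, 284.1,  80.8]), [np.float64(2.3184925989240504), np.float64(2.3184925989242635)])
cup [668.8 318.7  80. ] tub [ 458.1 -280.1   85. ] brush [ 617.2 -280.    10. ] [ 696.2 -415.    10. ]
```

carry_out(series=[{"delta_pos":[0,0,60],"turn":[0,0,0],"hand":0},{"delta_pos":[30,40,95],"turn":[0,0,0],"hand":0},{"delta_pos":[330,460,95],"turn":[0,0,0],"hand":0},{"delta_pos":[330,460,95],"turn":[0,0,0],"hand":0},{"delta_pos":[330,460,95],"turn":[0,0,0],"hand":0},{"delta_pos":[330,460,95],"turn":[0,0,0],"hand":0},{"delta_pos":[330,460,95],"turn":[0,0,0],"hand":0},{"delta_pos":[330,460,95],"turn":[0,0,0],"hand":0}])

```text
clock: 1.15
eef_pos: [424.8, -174.0, 300.5]
eef_rot: [3.141, -0.0, 0.326]
wrist_force: [0.7, -0.2, 0.6]
finger_gap: 17.3
```

carry_out(series=[{"delta_pos":[0,0,0],"turn":[0,0,0],"hand":0},{"delta_pos":[0,0,0],"turn":[0,0,0],"hand":0}])

```text
clock: 1.4
eef_pos: [423.8, -176.1, 300.3]
eef_rot: [-3.141, 0.0, 0.326]
wrist_force: [-0.2, 0.4, -1.2]
finger_gap: 0.6
```

Commands are relative to the pose the arm was limited to. I continue.

carry_out(series=[{"delta_pos":[40,55,0],"turn":[0,0,0],"hand":0},{"delta_pos":[82,114,0],"turn":[0,0,0],"hand":0},{"delta_pos":[82,114,0],"turn":[0,0,0],"hand":0},{"delta_pos":[82,114,0],"turn":[0,0,0],"hand":0}])

```text
clock: 1.9
eef_pos: [505.8, -62.8, 300.1]
eef_rot: [-3.141, 0.001, 0.325]
wrist_force: [-0.7, -0.2, -0.9]
finger_gap: 0.6
```

```bash
python3 - <<'E'
from h import *
c=get_calibration("wrist")
np.save("w1.npy",c["pose"]);im=camera("wrist");cv2.imwrite("pics/w1.png",im[:,:,::-1]);print(read_state()["eef_pos"])
E
```

```text
[505.4957369  -63.34690812 300.34992546]
```

View pics/w1.png

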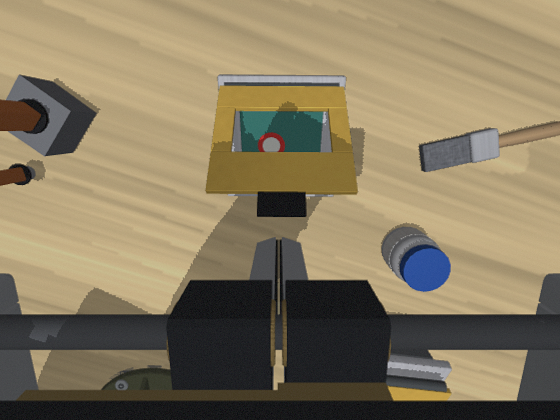

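The wrist view shows the tab centred at (282,204), the red ring at (271,143) through the window, and the deck's far corners near (218,77) and (346,77). The yaw is well aligned, and the gauge block is at the left. The jar is at (420,262) and the brush at (460,150).

```bash
python3 - <<'E'
from h import *
np.set_printoptions(precision=1,suppress=True)
t=get_calibration("top");s=get_calibration("scene");w=get_calibration("wrist")
T=lambda x,y:(255+x/5.5,125+y/5.5); S=lambda x,y:(170+x/5,160+y/5)
print("tab",tri([ray(t,T(328,345)),ray(s,S(350,92)),ray(w,(282,204))]))
print("tab w only",[onz(w,(282,204),z) for z in (185,193,200)])
print("far corners w",onz(w,(218,76.5),79.7),onz(w,(346,76.5),79.7))
print("spot tri",tri([ray(s,S(320,330)),ray(w,(271,143.5))]))
yaw=.304
for yaw in (.30,.32):
  x=np.array([np.cos(yaw),np.sin(yaw),0]);y=np.array([-x[1],x[0],0])
  L=lambda p:(p@x,p@y)
  print(yaw,[L(onz(t,T(*uv),z)) for uv,z in [((55,160),79.7),((400,60),79.7),((162,520),30.3),((495,428),30.3)]],[L(onz(w,u,79.7)) for u in((218,76.5),(346,76.5))])
E
```

```text
tab (array([509.3, -64.4, 192.8]), [np.float64(1.2519619227347132), np.float64(1.8719928900058582), np.float64(0.7328900527284943)])
tab w only [array([508.3, -65.2, 185. ]), array([510.1, -64.5, 193. ]), array([511.6, -63.9, 200. ])]
far corners w [604.7  44.5  79.7] [651.9 -95.6  79.7]
spot tri (array([550.6, -37. ,  66.3]), [np.float64(0.8484863320563326), np.float64(0.8484863320564184)])
0.3 [(np.float64(588.732902519549), np.float64(-139.29250146580117)), (np.float64(588.9426633804278), np.float64(-285.0319577521584)), (np.float64(441.1985024536402), np.float64(-140.7830859145782)), (np.float64(439.1955647518475), np.float64(-284.6721663104429))] [(np.float64(590.8073879110357), np.float64(-136.14732138121846)), (np.float64(594.5662682371697), np.float64(-283.99648609055726))]
0.32 [(np.float64(585.8294955541837), np.float64(-151.03851698299934)), (np.float64(583.1246196539502), np.float64(-296.7530212872247)), (np.float64(438.29479168316897), np.float64(-149.57831203210475)), (np.float64(433.41466479591685), np.float64(-293.3985594876323))] [(np.float64(587.9664654706238), np.float64(-147.93545285537047)), (np.float64(588.7678078798417), np.float64(-295.83022131219786))]
```

```bash
cat > arc.py <<'E'
from h import *
np.set_printoptions(precision=1,suppress=True)
yaw=.315;x=np.array([np.cos(yaw),np.sin(yaw),0]);y=np.array([-x[1],x[0],0])
h=np.array([579.3,90.5]);ly=-218.5
def tab(th,up=0):
    a=th-.3;u=np.array([-np.cos(a),np.sin(a)]);n=np.array([np.sin(a),np.cos(a)])
    p=h+153*u+(3+up)*n
    return x*p[0]+y*ly+np.array([0,0,p[1]])
E
python3 - <<'E'
from arc import *
p0=read_state()["eef_pos"];print(p0)
for th in (1.03,.9,.75,.6,.45,.3,.2,.1,.06,.03,.0,-.03): print(th,tab(th),tab(th)-p0, tab(th)+8*x-p0)
E
```

```text
[505.5 -63.3 300.3]
1.03 [512.  -63.  194.8] [   6.5    0.4 -105.6] [  14.1    2.9 -105.6]
0.9 [500.  -66.9 179.4] [  -5.5   -3.5 -121. ] [   2.1   -1.  -121. ]
0.75 [488.7 -70.6 159.8] [ -16.8   -7.2 -140.6] [  -9.1   -4.7 -140.6]
0.6 [480.4 -73.3 138.6] [ -25.1   -9.9 -161.8] [ -17.5   -7.5 -161.8]
0.45 [475.1 -75.  116.3] [ -30.4  -11.7 -184. ] [ -22.8   -9.2 -184. ]
0.3 [473.  -75.7  93.5] [ -32.5  -12.3 -206.8] [ -24.9   -9.8 -206.8]
0.2 [473.5 -75.5  78.2] [ -32.   -12.2 -222.1] [ -24.4   -9.7 -222.1]
0.1 [475.4 -74.9  63. ] [ -30.1  -11.6 -237.3] [ -22.5   -9.1 -237.3]
0.06 [476.5 -74.5  57. ] [ -29.   -11.2 -243.3] [ -21.4   -8.7 -243.3]
0.03 [477.5 -74.2  52.6] [ -28.   -10.9 -247.8] [ -20.4   -8.4 -247.8]
0.0 [478.7 -73.8  48.2] [ -26.8  -10.5 -252.2] [ -19.2   -8.  -252.2]
-0.03 [479.9 -73.4  43.8] [ -25.6  -10.1 -256.6] [ -17.9   -7.6 -256.6]
```

carry_out(series=[{"delta_pos":[13,3,-50],"turn":[0,0,0],"hand":0},{"delta_pos":[14,3,-90],"turn":[0,0,0],"hand":0},{"delta_pos":[14,3,-106],"turn":[0,0,0],"hand":0},{"delta_pos":[2,-1,-121],"turn":[0,0,0],"hand":0},{"delta_pos":[-4,-3,-131],"turn":[0,0,0],"hand":0},{"delta_pos":[-9,-5,-141],"turn":[0,0,0],"hand":0}])

```text
clock: 2.7
eef_pos: [497.0, -67.6, 160.0]
eef_rot: [3.141, -0.001, 0.325]
wrist_force: [0.6, 0.3, 0.9]
finger_gap: 0.6
```

```bash
python3 - <<'E'
from h import *
im=camera("wrist");cv2.imwrite("pics/w2.png",im[:,:,::-1]);print(read_state()["wrist_force"])
E
```

```text
[-2.05244207 -0.86779975 -0.57533296]
```

View pics/w2.png

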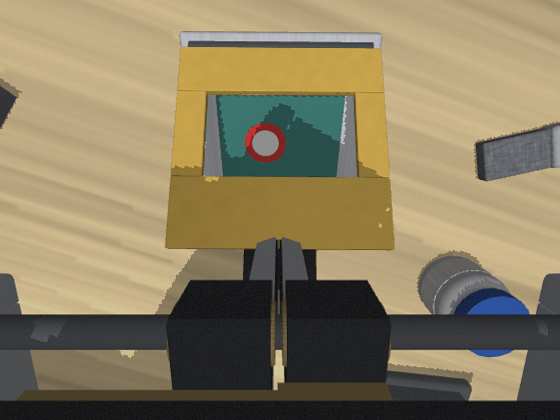

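carry_out(series=[{"delta_pos":[-4,-2,-10],"turn":[0,0,0],"hand":0},{"delta_pos":[-8,-3,-21],"turn":[0,0,0],"hand":0},{"delta_pos":[-11,-4,-32],"turn":[0,0,0],"hand":0},{"delta_pos":[-14,-4,-43],"turn":[0,0,0],"hand":0},{"delta_pos":[-18,-5,-55],"turn":[0.03,-0.09,0],"hand":0},{"delta_pos":[-21,-6,-66],"turn":[0.05,-0.15,0],"hand":0},{"delta_pos":[-23,-7,-81],"turn":[0.08,-0.23,0],"hand":0},{"delta_pos":[-21,-7,-94],"turn":[0.093,-0.285,0],"hand":0}])

```text
clock: 3.75
eef_pos: [475.4, -74.1, 64.6]
eef_rot: [3.138, -0.301, 0.325]
wrist_force: [0.1, 1.1, 0.2]
finger_gap: 0.2
```

```bash
python3 - <<'E'
from arc import *
im=camera("wrist");cv2.imwrite("pics/w3.png",im[:,:,::-1]);s=read_state();print(s["wrist_force"],s["eef_pos"])
for th in (.06,.03,0,-.03): print(th,tab(th)-s["eef_pos"])
E
```

```text
[-0.8  0.6 -2.5] [474.4 -73.7  62.9]
0.06 [ 2.1 -0.8 -5.8]
0.03 [  3.1  -0.5 -10.3]
0 [  4.3  -0.1 -14.7]
-0.03 [  5.5   0.3 -19.1]
```

View pics/w3.png

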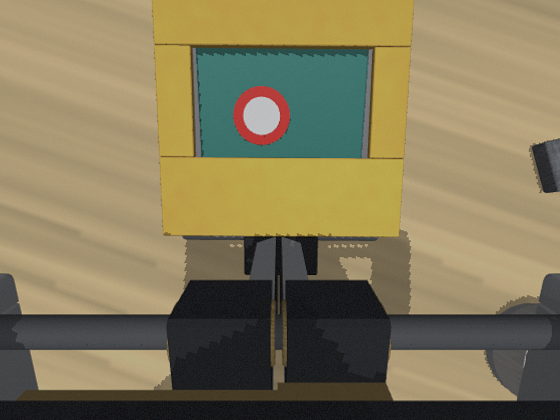

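carry_out(series=[{"delta_pos":[2,0,-5],"turn":[0,0,0],"hand":0},{"delta_pos":[3,0,-8],"turn":[0,0,0],"hand":0},{"delta_pos":[3,1,-11],"turn":[0,0,0],"hand":0},{"delta_pos":[4,1,-14],"turn":[0,0,0],"hand":0},{"delta_pos":[4,1,-14],"turn":[0,0,0],"hand":0}])

```text
clock: 4.42
eef_pos: [480.1, -72.7, 51.3]
eef_rot: [3.139, -0.299, 0.326]
wrist_force: [-0.3, -0.1, -0.2]
finger_gap: 0.6
```

```bash
python3 - <<'E'
from arc import *
im=camera("wrist");cv2.imwrite("pics/w4.png",im[:,:,::-1]);s=read_state();print(s["wrist_force"],s["eef_pos"])
for th in (.06,.03,0,-.03): print(th,tab(th)-s["eef_pos"])
E
```

```text
[-0.4  0.2  0.2] [480.1 -72.7  51.3]
0.06 [-3.6 -1.8  5.7]
0.03 [-2.5 -1.5  1.2]
0 [-1.4 -1.1 -3.2]
-0.03 [-0.1 -0.7 -7.6]
```

View pics/w4.png

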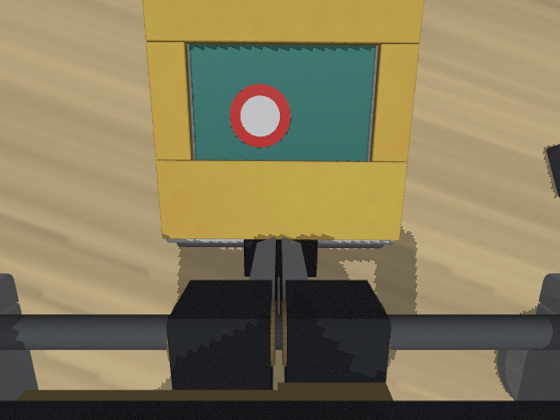

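carry_out(series=[{"delta_pos":[0,0,-2],"turn":[0,0,0],"hand":0},{"delta_pos":[1,0,-4],"turn":[0,0,0],"hand":0},{"delta_pos":[1,0,-4],"turn":[0,0,0],"hand":0}])

```text
clock: 4.85
eef_pos: [480.7, -73.0, 48.9]
eef_rot: [3.139, -0.3, 0.327]
wrist_force: [-25.9, 0.1, 38.2]
finger_gap: 0.3
```

carry_out(series=[{"delta_pos":[-1,0,4],"turn":[0,0,0],"hand":0},{"delta_pos":[-10,-3,40],"turn":[0,0,0],"hand":0},{"delta_pos":[-10,-3,80],"turn":[0,0,0],"hand":0},{"delta_pos":[-10,-3,80],"turn":[0,0,0],"hand":0},{"delta_pos":[-10,-3,80],"turn":[0,0,0],"hand":0}])

```text
clock: 5.48
eef_pos: [470.7, -75.8, 126.7]
eef_rot: [3.139, -0.299, 0.326]
wrist_force: [0.2, -0.3, -0.1]
finger_gap: 0.4
```

```bash
python3 - <<'E'
from arc import *
c=get_calibration("wrist");im=camera("wrist");cv2.imwrite("pics/w5.png",im[:,:,::-1]);s=read_state();print(s["wrist_force"],s["eef_pos"])
np.save("w5.npy",c["pose"])
cv2.imwrite("pics/s5.png",camera("scene")[:,:,::-1])
a=cv2.imread("pics/s5.png")
cv2.imwrite("pics/s5c.png",cv2.resize(a[160:280,170:290],None,fx=5,fy=5,interpolation=cv2.INTER_CUBIC))
cv2.imwrite("pics/t5.png",camera("top")[:,:,::-1])
E
```

```text
[-0.   0.5 -0.3] [470.5 -75.7 126.4]
```

View pics/w5.png

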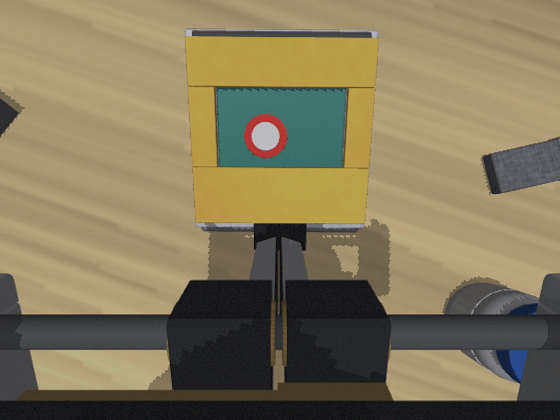

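View pics/s5c.png

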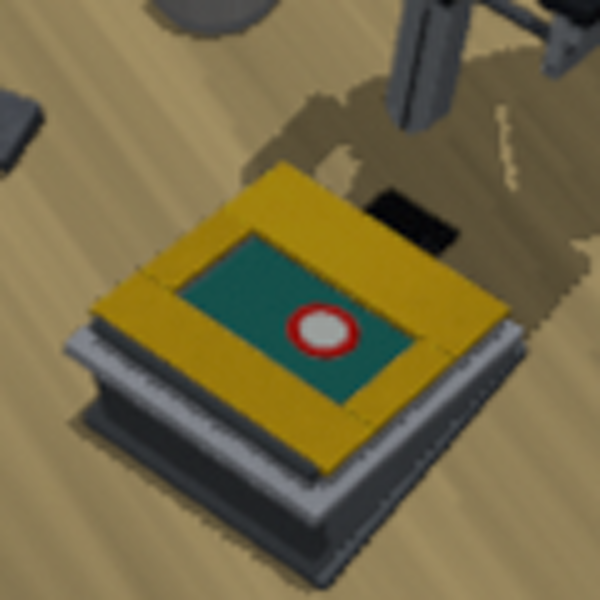

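The frame looks parallel to the deck. I'll check this numerically and locate the ring with the wrist, scene and top views.

```bash
python3 - <<'E'
from arc import *
w=get_calibration("wrist");s=get_calibration("scene");t=get_calibration("top")
ims={n:cv2.imread(f"pics/{n}5.png") for n in "wst"}
C={"w":w,"s":s,"t":t}
Y={};Rg={}
roi={"w":(150,20,400,240),"s":(180,160,290,270),"t":(250,130,350,225)}
for n,im in ims.items():
    hsv=cv2.cvtColor(im,cv2.COLOR_BGR2HSV)
    x0,y0,x1,y1=roi[n];M=np.zeros(im.shape[:2],np.uint8);M[y0:y1,x0:x1]=1
    red=(((hsv[...,0]<8)|(hsv[...,0]>172))&(hsv[...,1]>150)&(hsv[...,2]>60)).astype(np.uint8)*M
    cs,_=cv2.findContours(red,cv2.RETR_EXTERNAL,cv2.CHAIN_APPROX_NONE)
    c=max(cs,key=cv2.contourArea) if cs else None
    if c is not None and len(c)>5: Rg[n]=cv2.fitEllipse(c); print(n,"ring",Rg[n],cv2.contourArea(c))
    yl=((hsv[...,0]>18)&(hsv[...,0]<30)&(hsv[...,1]>190)).astype(np.uint8)*M
    cs,_=cv2.findContours(yl,cv2.RETR_EXTERNAL,cv2.CHAIN_APPROX_NONE)
    c=max(cs,key=cv2.contourArea);hull=cv2.convexHull(c)
    for e in np.linspace(.01,.1,30):
        q=cv2.approxPolyDP(hull,e*cv2.arcLength(hull,True),True)
        if len(q)<=4:break
    Y[n]=q[:,0]; print(n,"yellow",q[:,0].tolist(),cv2.contourArea(c))
print("spot",tri([ray(C[n],Rg[n][0]) for n in Rg]))
print("spot ws",tri([ray(C[n],Rg[n][0]) for n in Rg if n!="t"]))
for n in Rg: print(n,onz(C[n],Rg[n][0],65.5))
E
```

```text
w ring ((265.20208740234375, 135.47975158691406), (41.14179992675781, 42.62694549560547), 168.90528869628906) 1375.5Traceback (most recent call last):
  File "<stdin>", line 16, in <module>
ValueError: max() iterable argument is empty
```

View pics/t5.png

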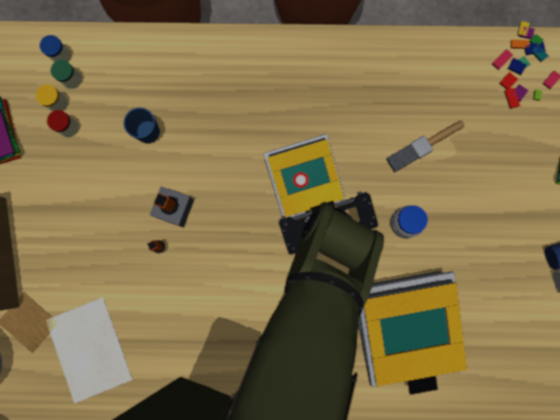

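```bash
cat > ring.py <<'E'
from arc import *
w=get_calibration("wrist");s=get_calibration("scene");t=get_calibration("top")
w=dict(w);w["pose"]=np.load("w5.npy")
C={"w":w,"s":s,"t":t}
ims={n:cv2.imread(f"pics/{n}5.png") for n in "wst"}
roi={"w":(150,20,400,240),"s":(180,160,290,270),"t":(250,130,350,225)}
Y={};Rg={}
for n,im in ims.items():
    hsv=cv2.cvtColor(im,cv2.COLOR_BGR2HSV)
    x0,y0,x1,y1=roi[n];M=np.zeros(im.shape[:2],np.uint8);M[y0:y1,x0:x1]=1
    red=(((hsv[...,0]<8)|(hsv[...,0]>172))&(hsv[...,1]>150)&(hsv[...,2]>60)).astype(np.uint8)*M
    cs,_=cv2.findContours(red,cv2.RETR_EXTERNAL,cv2.CHAIN_APPROX_NONE)
    c=max(cs,key=cv2.contourArea);Rg[n]=cv2.fitEllipse(c)[0]
    yl=((hsv[...,0]>18)&(hsv[...,0]<32)&(hsv[...,1]>(150 if n=="w" else 210))).astype(np.uint8)*M
    cs,_=cv2.findContours(yl,cv2.RETR_EXTERNAL,cv2.CHAIN_APPROX_NONE)
    if not cs: print(n,hsv[205,230],hsv[50,230]);continue
    c=max(cs,key=cv2.contourArea);hull=cv2.convexHull(c)
    for e in np.linspace(.01,.1,30):
        q=cv2.approxPolyDP(hull,e*cv2.arcLength(hull,True),True)
        if len(q)<=4:break
    Y[n]=q[:,0]; print(n,"ring",np.array(Rg[n]),"yellow",q[:,0].tolist(),cv2.contourArea(c))
E
python3 - <<'E'
from ring import *
print("spot",tri([ray(C[n],Rg[n]) for n in Rg]))
print("ws",tri([ray(C[n],Rg[n]) for n in "ws"]),"ts",tri([ray(C[n],Rg[n]) for n in "ts"]))
for n in Rg: print(n,onz(C[n],Rg[n],65.5))
E
```

```text
w ring [265.2 135.5] yellow [[377, 39], [363, 222], [196, 221], [185, 37]] 33094.0
s ring [234.1 225.6] yellow [[226, 193], [271, 222], [235, 254], [189, 222]] 2496.5
t ring [300.4 179.5] yellow [[325, 141], [341, 197], [286, 214], [270, 158]] 3353.5
spot (array([549.5, -37.8,  66.8]), [np.float64(0.5067593191753582), np.float64(0.661741451828031), np.float64(0.965868429608453)])
ws (array([549.5, -37.2,  67.2]), [np.float64(0.27482517395481626), np.float64(0.27482517395479317)]) ts (array([549.4, -38.3,  65.7]), [np.float64(0.7033380214111556), np.float64(0.7033380214111674)])
w [550.1 -37.1  65.5]
s [548.8 -37.9  65.5]
t [550.  -38.7  65.5]
```

```bash
python3 - <<'E'
from ring import *
P=[]
for a,b,c in [((196,221),(271,222),(286,214)),((363,222),(226,193),(341,197)),((185,37),(235,254),(270,158)),((377,39),(189,222),(325,141))]:
    p,r=tri([ray(w,a),ray(s,b),ray(t,c)]);P.append(p);print(p,np.array(r))
P=np.array(P);d=(P[2]+P[3]-P[0]-P[1])/2;l=(P[0]+P[2]-P[1]-P[3])/2
print("slope",np.arctan2(d[2],np.hypot(*d[:2])),"len",np.linalg.norm(d),"yaws",np.arctan2(d[1],d[0]),np.arctan2(-l[0],l[1]),"roll",l[2]/140)
E
```

```text
w ring [265.2 135.5] yellow [[377, 39], [363, 222], [196, 221], [185, 37]] 33094.0
s ring [234.1 225.6] yellow [[226, 193], [271, 222], [235, 254], [189, 222]] 2496.5
t ring [300.4 179.5] yellow [[325, 141], [341, 197], [286, 214], [270, 158]] 3353.5
[469.9  -5.1  52.7] [2.4 2.4 4.2]
[ 512.2 -132.4   54.7] [2.8 0.8 2.1]
[592.5  34.3  91.6] [3.2 2.6 5.2]
[634.  -92.3  92. ] [2.7 1.3 2.1]
slope 0.28843741589577643 len 134.05644805364304 yaws 0.31438599781269133 0.31861670940771203 roll -0.008384326505079694
```

```bash
python3 - <<'E'
from arc import *
st=read_state();R0=R.from_euler("xyz",st["eef_rot"])
for f in (1,):
    R1=R.from_euler("xyz",[np.pi,0,1.254]);print((R1*R0.inv()).as_rotvec().round(3),st["eef_rot"],st["joints"].round(2))
E
```

```text
[-0.2  0.2  0.9] [ 3.1 -0.3  0.3] [-0.3  0.1  2.   0.2  0.8  0.8]
```

carry_out(series=[{"delta_pos":[0,10,60],"turn":[-0.03,0.09,0],"hand":0},{"delta_pos":[0,40,110],"turn":[-0.06,0.19,0],"hand":0.3},{"delta_pos":[0,80,155],"turn":[-0.096,0.284,0],"hand":0.6},{"delta_pos":[0,135,174],"turn":[-0.096,0.284,0],"hand":1},{"delta_pos":[0,190,174],"turn":[-0.096,0.284,0],"hand":1},{"delta_pos":[-3,250,174],"turn":[-0.096,0.284,0],"hand":1},{"delta_pos":[-3,274,174],"turn":[-0.096,0.284,0],"hand":1}])

```text
clock: 6.5
eef_pos: [467.4, 200.8, 300.3]
eef_rot: [3.139, 0.002, 0.329]
wrist_force: [1.0, -0.0, -0.8]
finger_gap: 56.8
```

carry_out(series=[{"delta_pos":[0,0,0],"turn":[0,0,0.18],"hand":1},{"delta_pos":[0,0,0],"turn":[0,0,0.36],"hand":1},{"delta_pos":[0,0,0],"turn":[0,0,0.54],"hand":1},{"delta_pos":[0,0,0],"turn":[0,0,0.72],"hand":1},{"delta_pos":[0,0,0],"turn":[0,0,0.9],"hand":1},{"delta_pos":[0,0,0],"turn":[0,0,0.928],"hand":1},{"delta_pos":[0,0,0],"turn":[0,0,0.928],"hand":1}])

```text
clock: 7.38
eef_pos: [468.0, 198.1, 301.0]
eef_rot: [3.139, 0.0, 1.251]
wrist_force: [0.4, -0.5, 0.3]
finger_gap: 93.9
```

```bash
python3 - <<'E'
from arc import *
c=get_calibration("wrist");im=camera("wrist");cv2.imwrite("pics/w6.png",im[:,:,::-1]);s=read_state();print(s["wrist_force"],s["eef_pos"],s["eef_rot"])
np.save("w6.npy",c["pose"])
E
```

```text
[-0.5  0.5  0.6] [468.  198.1 301.1] [3.1 0.  1.3]
```

View pics/w6.png

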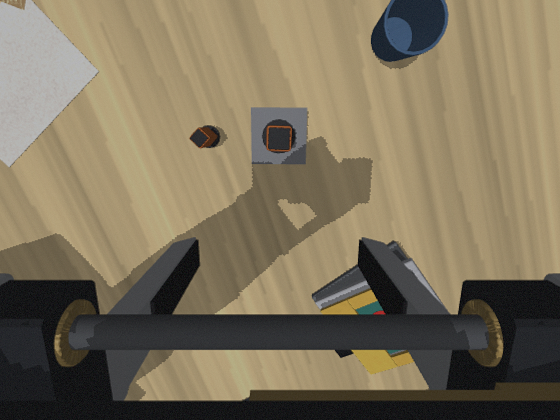

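```bash
python3 - <<'E'
from h import *
np.set_printoptions(precision=2,suppress=True)
w=dict(get_calibration("wrist"));w["pose"]=np.load("w6.npy");s=get_calibration("scene");t=get_calibration("top")
im=cv2.imread("pics/w6.png");hsv=cv2.cvtColor(im,cv2.COLOR_BGR2HSV)
m=((hsv[...,0]<14)&(hsv[...,1]>150)&(hsv[...,2]>50)).astype(np.uint8);m[:, :240]=0;m[:,320:]=0;m[:90]=0;m[180:]=0
c=np.vstack(cv2.findContours(m,cv2.RETR_EXTERNAL,cv2.CHAIN_APPROX_NONE)[0]);r=cv2.minAreaRect(c);print(r)
b=cv2.boxPoints(r);P=[onz(w,q,140.) for q in b];print(np.array(P))
e=P[1]-P[0];print("edge yaw",np.arctan2(e[1],e[0])%(np.pi/2),np.linalg.norm(e))
print(onz(w,r[0],140), "xz view ang")
T2=lambda x,y:(140+x/7,180+y/7); S2=lambda x,y:(300+x/7,275+y/7)
print(tri([ray(w,r[0]),ray(t,T2(147,143)),ray(s,S2(262,147))]))
for uv in [(251,108),(306,107),(252,164),(306,164)]: print("rest",onz(w,uv,60))
cv2.imwrite("pics/w6c.png",cv2.resize(im[90:180,180:330],None,fx=5,fy=5,interpolation=cv2.INTER_CUBIC))
E
```

```text
((278.5, 138.0), (24.0, 25.0), 90.0)
[[479.37 271.77 140.  ]
 [503.57 263.78 140.  ]
 [496.24 240.81 140.  ]
 [471.6  248.94 140.  ]]
edge yaw 1.2519793521366671 25.485712370703258
[487.73 256.43 140.  ] xz view ang
(array([487.36, 255.34, 138.04]), [np.float64(1.082741776935936), np.float64(1.3936167427465895), np.float64(1.0008781205060295)])
rest [466.12 299.13  60.  ]
rest [531.35 278.86  60.  ]
rest [444.26 233.38  60.  ]
rest [510.67 211.44  60.  ]
```

View pics/w6c.png

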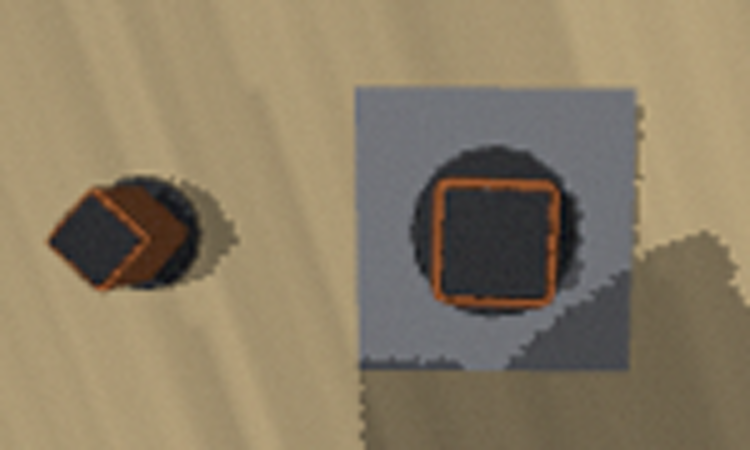

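The crop confirms the gauge: 25.5 mm square grip, flats aligned with the tool at yaw 1.252, axis at about (487.6, 256). The decoy stands apart to its left. I descend with the fingers partly open.

carry_out(series=[{"delta_pos":[20,58,0],"turn":[0,0,0],"hand":0.65},{"delta_pos":[20,58,-50],"turn":[0,0,0],"hand":0.65},{"delta_pos":[20,58,-100],"turn":[0,0,0],"hand":0.65},{"delta_pos":[20,58,-140],"turn":[0,0,0],"hand":0.65},{"delta_pos":[20,58,-180],"turn":[0,0,0],"hand":0.65},{"delta_pos":[20,58,-213],"turn":[0,0,0],"hand":0.65},{"delta_pos":[20,58,-213],"turn":[0,0,0],"hand":0.65}])

```text
clock: 8.3
eef_pos: [486.9, 255.6, 86.5]
eef_rot: [-3.141, 0.003, 1.252]
wrist_force: [0.5, 0.1, -0.3]
finger_gap: 61.4
```

```bash
python3 - <<'E'
from arc import *
im=camera("wrist");cv2.imwrite("pics/w7.png",im[:,:,::-1]);s=read_state();print(s["wrist_force"],s["eef_pos"],s["eef_rot"],s["finger_gap"])
E
```

```text
[-0.3  0.3  0.6] [487.9 256.   88.5] [3.1 0.  1.3] 61.337050106159914
```

View pics/w7.png

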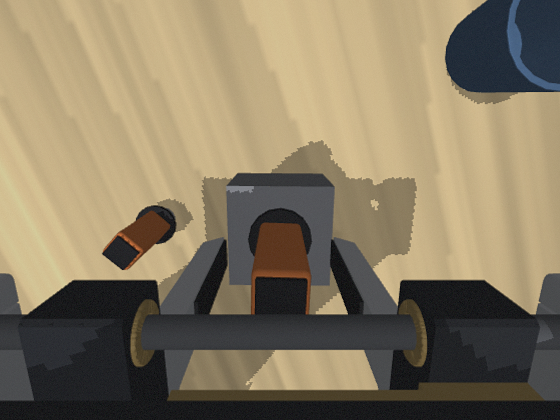

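carry_out(series=[{"delta_pos":[0,0,0],"turn":[0,0,0],"hand":0.2},{"delta_pos":[0,0,0],"turn":[0,0,0],"hand":0.2},{"delta_pos":[0,0,0],"turn":[0,0,0],"hand":0.2},{"delta_pos":[0,0,0],"turn":[0,0,0],"hand":0.2}], squeeze=40)

```text
clock: 8.85
eef_pos: [488.1, 256.2, 88.8]
eef_rot: [3.138, -0.0, 1.254]
wrist_force: [-0.4, 0.3, 2.1]
finger_gap: 26.0
```

Gripped at 26.0 mm. I keep closing the command and lift.

carry_out(series=[{"delta_pos":[0,0,0],"turn":[0,0,0],"hand":0.15},{"delta_pos":[0,0,15],"turn":[0,0,0],"hand":0.15},{"delta_pos":[0,0,35],"turn":[0,0,0],"hand":0.15},{"delta_pos":[0,0,70],"turn":[0,0,0],"hand":0.15},{"delta_pos":[0,0,120],"turn":[0,0,0],"hand":0.15},{"delta_pos":[0,0,150],"turn":[0,0,0],"hand":0.15},{"delta_pos":[0,0,150],"turn":[0,0,0],"hand":0.15}])

```text
clock: 9.72
eef_pos: [488.6, 256.3, 241.0]
eef_rot: [3.135, -0.003, 1.254]
wrist_force: [0.7, 0.2, -2.4]
finger_gap: 25.7
```

```bash
python3 - <<'E'
from arc import *
s=read_state();print(s["wrist_force"],s["eef_pos"],s["eef_rot"],s["finger_gap"])
for n in("wrist","scene","top"): cv2.imwrite(f"pics/{n[0]}8.png",camera(n)[:,:,::-1])
q=cv2.imread("pics/s8.png");cv2.imwrite("pics/s8c.png",cv2.resize(q[180:360,260:440],None,fx=3.3,fy=3.3,interpolation=cv2.INTER_CUBIC))
E
```

```text
[ 0.7  0.2 -2.4] [488.6 256.3 241. ] [ 3.1 -0.   1.3] 25.731670013806827
```

View pics/s8c.png

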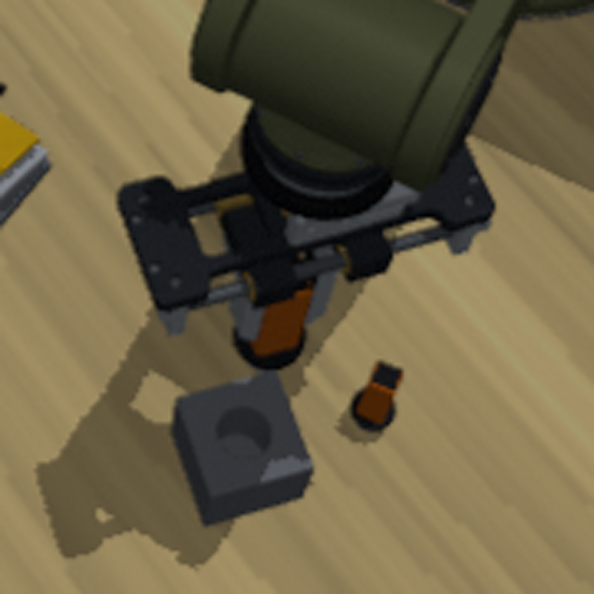

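View pics/w8.png

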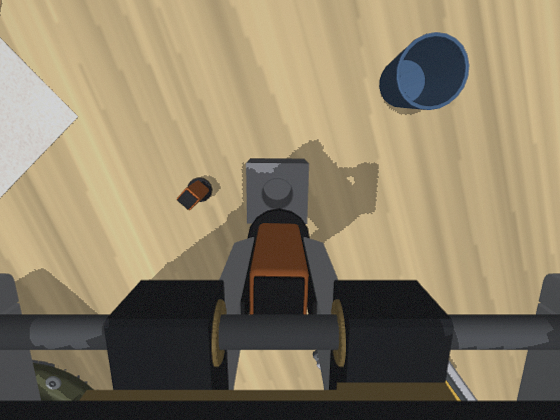

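carry_out(series=[{"delta_pos":[5,-50,10],"turn":[0.02,-0.06,0],"hand":0.15},{"delta_pos":[10,-110,10],"turn":[0.05,-0.15,0],"hand":0.15},{"delta_pos":[15,-165,5],"turn":[0.08,-0.24,0],"hand":0.15},{"delta_pos":[20,-215,0],"turn":[0.0935,-0.285,0],"hand":0.15},{"delta_pos":[24,-265,-20],"turn":[0.0935,-0.285,0],"hand":0.15},{"delta_pos":[26,-305,-45],"turn":[0.0935,-0.285,0],"hand":0.15},{"delta_pos":[27,-305,-58],"turn":[0.0935,-0.285,0],"hand":0.15},{"delta_pos":[27,-305,-58],"turn":[0.0935,-0.285,0],"hand":0.15}])

```text
clock: 10.88
eef_pos: [514.3, -48.4, 178.9]
eef_rot: [2.898, -0.176, 1.275]
wrist_force: [0.2, 0.6, -1.0]
finger_gap: 26.0
```

```bash
python3 - <<'E'
from arc import *
s=read_state();print(s["wrist_force"],s["eef_pos"],s["eef_rot"],s["finger_gap"])
M=R.from_euler("xyz",s["eef_rot"]).as_matrix();np.set_printoptions(precision=3,suppress=True);print("up",-M[:,2],s["joints"])
for n in("wrist","scene","top"): cv2.imwrite(f"pics/{n[0]}9.png",camera(n)[:,:,::-1])
q=cv2.imread("pics/s9.png");cv2.imwrite("pics/s9c.png",cv2.resize(q[140:290,160:310],None,fx=4,fy=4,interpolation=cv2.INTER_CUBIC))
E
```

```text
[ 0.2  0.6 -1. ] [514.3 -48.4 178.9] [ 2.9 -0.2  1.3] 26.026471077624528
up [-0.281 -0.092  0.955] [-0.248  0.102  1.853  0.197  0.94  -0.027]
```

View pics/s9c.png

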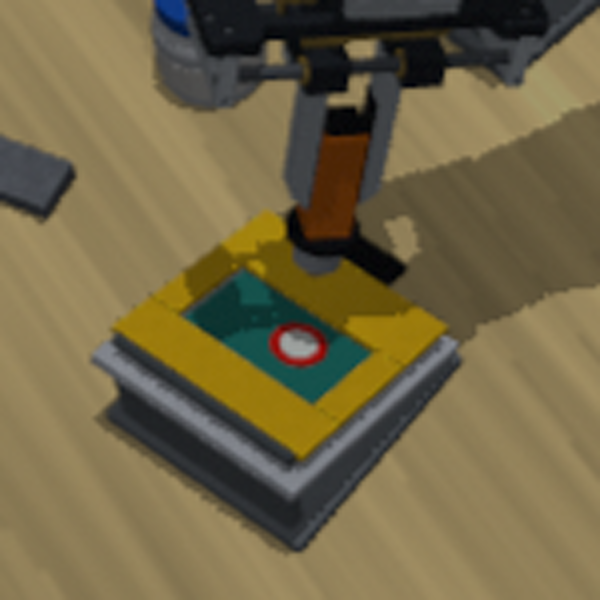

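View pics/w9.png

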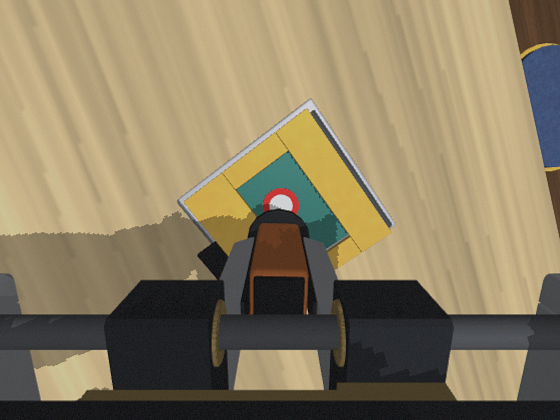

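carry_out(series=[{"delta_pos":[3,1,-10],"turn":[0,0,0],"hand":0.15},{"delta_pos":[6,2,-20],"turn":[0,0,0],"hand":0.15},{"delta_pos":[8,3,-30],"turn":[0,0,0],"hand":0.15},{"delta_pos":[11,4,-38],"turn":[0,0,0],"hand":0.15},{"delta_pos":[11,4,-38],"turn":[0,0,0],"hand":0.15},{"delta_pos":[11,4,-38],"turn":[0,0,0],"hand":0.15}])

```text
clock: 11.78
eef_pos: [526.1, -45.0, 142.7]
eef_rot: [2.894, -0.176, 1.276]
wrist_force: [-0.0, 0.0, -1.8]
finger_gap: 26.4
```

```bash
cat > avg.py <<'E'
from arc import *
np.set_printoptions(precision=2,suppress=True)
def avg(k=6,last={}):
    P=[];F=[];Q=[]
    for i in range(k):
        n=("scene","wrist","top")[i%3];last[n]=camera(n);s=read_state();P.append(s["eef_pos"]);F.append(s["wrist_force"]);Q.append(R.from_euler("xyz",s["eef_rot"]).as_matrix()[:,2])
    P=np.array(P);F=np.array(F);n=-np.mean(Q,0);n/=np.linalg.norm(n)
    print("pos",P.mean(0),P.std(0),"F",F.mean(0),F.std(0),"Fn",F.mean(0)@n,"up",n,"clk",s["clock"])
    p=P.mean(0);spot=np.array([549.6,-37.8,66.]);tip=p-62.5*n
    n0=np.array([-.281,-.092,.955]);d=tip-spot;print("tip-spot",d,"normal",d@n0,"inplane world",d-n0*(d@n0))
    return last
E
python3 - <<'E'
from avg import *
L=avg()
for k,v in L.items(): cv2.imwrite(f"pics/{k[0]}10.png",v[:,:,::-1])
q=cv2.imread("pics/s10.png");cv2.imwrite("pics/s10c.png",cv2.resize(q[170:280,180:290],None,fx=5.4,fy=5.4,interpolation=cv2.INTER_CUBIC))
E
```

```text
pos [526.09 -44.98 142.75] [0.04 0.02 0.05] F [ 0.07  0.37 -1.6 ] [0.43 0.47 0.32] Fn -1.583843911654696 up [-0.28 -0.09  0.95] clk 12.075
tip-spot [-5.76 -1.49 17.1 ] normal 18.08258355779668 inplane world [-0.68  0.17 -0.17]
```

View pics/s10c.png

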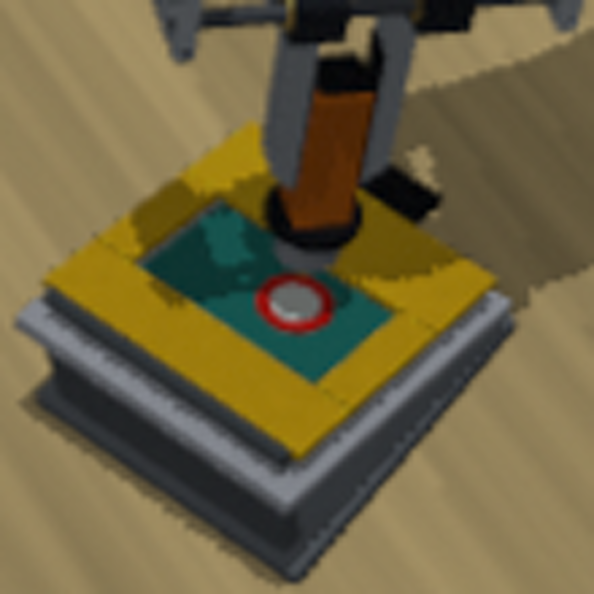

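View pics/w10.png

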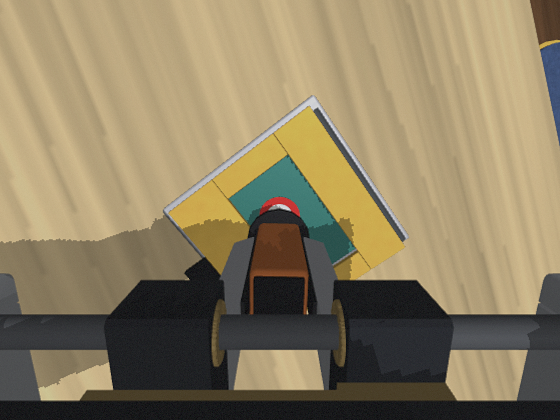

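```bash
python3 - <<'E'
from h import *
np.set_printoptions(precision=1,suppress=True)
n=np.array([-.281,-.092,.955]);p=np.array([526.09,-44.98,142.75])
for nm in("scene","wrist","top"):
    c=get_calibration(nm)
    print(nm,"flange mid",proj(c,p-25.5*n),"cap",proj(c,p+(83-28.5)*n),"tip",proj(c,p-62.5*n),"spot",proj(c,[549.6,-37.8,66]))
s=get_calibration("scene")
f=lambda q:((q[0]-180)*5.4,(q[1]-170)*5.4)
print([np.array(f(proj(s,p+k*n))) for k in(54.5,-25.5,-28.5,-62.5)])
a=cv2.imread("pics/s10.png")
# flange rim circle in crop
x=np.array([1,0,0])-n*n[0];x/=np.linalg.norm(x);y=np.cross(n,x)
b=cv2.imread("pics/s10c.png")
for r,k in((21,-28.5),(21,-22.5),(14,-48.5)):
    pts=np.array([f(proj(s,p+k*n+r*(x*np.cos(t)+y*np.sin(t)))) for t in np.linspace(0,6.28,60)]).astype(int)
    cv2.polylines(b,[pts],True,(255,0,255),1)
cv2.imwrite("pics/s10o.png",b)
E
```

```text
scene flange mid [237.3 208.9] cap [242.2 182.8] tip [235.2 220.2] spot [233.8 225.7]
wrist flange mid [278.4 239.1] cap [279.  301.5] tip [278.2 223.2] spot [279.3 216.9]
top flange mid [302.6 182.7] cap [307.  187.2] tip [300.7 180.9] spot [300.  179.6]
[array([335.7,  68.9]), array([309.5, 210.2]), array([308.5, 215.3]), array([298.1, 271.3])]
```

View pics/s10o.png

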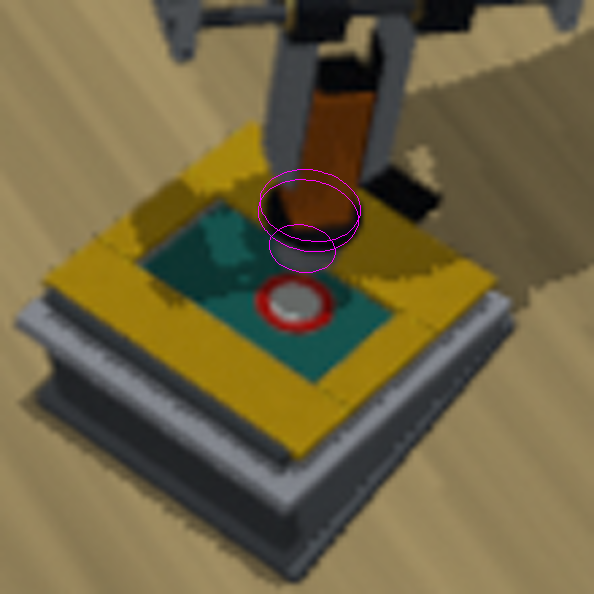

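carry_out(series=[{"delta_pos":[2,0.5,-5],"turn":[0,0,0],"hand":0.15},{"delta_pos":[3.5,1,-10],"turn":[0,0,0],"hand":0.15},{"delta_pos":[4.5,1,-13.5],"turn":[0,0,0],"hand":0.15},{"delta_pos":[4.5,1,-13.5],"turn":[0,0,0],"hand":0.15},{"delta_pos":[4.5,1,-13.5],"turn":[0,0,0],"hand":0.15}])

```text
clock: 12.7
eef_pos: [530.5, -43.9, 129.0]
eef_rot: [2.894, -0.176, 1.276]
wrist_force: [-0.4, -0.2, -1.6]
finger_gap: 25.6
```

```bash
python3 - <<'E'
from avg import *
L=avg()
for k,v in L.items(): cv2.imwrite(f"pics/{k[0]}11.png",v[:,:,::-1])
q=cv2.imread("pics/s11.png");cv2.imwrite("pics/s11c.png",cv2.resize(q[195:250,205:265],None,fx=10,fy=10,interpolation=cv2.INTER_CUBIC))
E
```

```text
pos [530.54 -43.94 129.09] [0.02 0.01 0.02] F [ 0.35  0.17 -2.02] [0.57 0.53 0.48] Fn -2.044292587981903 up [-0.28 -0.09  0.95] clk 13.0
tip-spot [-1.32 -0.45  3.43] normal 3.689124800317308 inplane world [-0.28 -0.11 -0.09]
```

View pics/s11c.png

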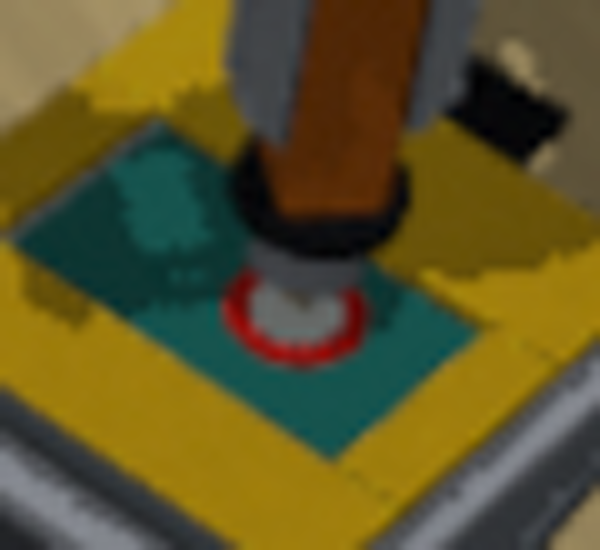

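carry_out(series=[{"delta_pos":[0.5,0,-2],"turn":[0,0,0],"hand":0.15},{"delta_pos":[1,0.5,-4],"turn":[0,0,0],"hand":0.15},{"delta_pos":[1.6,0.5,-5.5],"turn":[0,0,0],"hand":0.15},{"delta_pos":[1.6,0.5,-5.5],"turn":[0,0,0],"hand":0.15}])

```text
clock: 13.5
eef_pos: [532.1, -43.4, 123.4]
eef_rot: [2.894, -0.176, 1.276]
wrist_force: [-1.6, -0.4, -0.1]
finger_gap: 25.8
```

```bash
python3 - <<'E'
from avg import *
L=avg(12)
E
```

```text
pos [532.08 -43.41 123.48] [0.01 0.01 0.02] F [-1.62 -0.13  0.26] [0.54 0.57 0.46] Fn 0.7196143829374382 up [-0.28 -0.09  0.95] clk 14.1
tip-spot [ 0.2   0.09 -2.19] normal -2.1525124580995887 inplane world [-0.4  -0.11 -0.13]
```

carry_out(series=[{"delta_pos":[0.5,0,-1.3],"turn":[0,0,0],"hand":0.15},{"delta_pos":[0.8,0.2,-2.6],"turn":[0,0,0],"hand":0.15},{"delta_pos":[1.4,0.4,-3.7],"turn":[0,0,0],"hand":0.15},{"delta_pos":[1.4,0.4,-3.7],"turn":[0,0,0],"hand":0.15},{"delta_pos":[1.4,0.4,-3.7],"turn":[0,0,0],"hand":0.15}])

```text
clock: 14.72
eef_pos: [533.4, -43.0, 119.7]
eef_rot: [2.894, -0.176, 1.276]
wrist_force: [-3.5, -0.5, 1.5]
finger_gap: 25.9
```

```bash
python3 - <<'E'
from avg import *
L=avg(12)
for k,v in L.items(): cv2.imwrite(f"pics/{k[0]}12.png",v[:,:,::-1])
q=cv2.imread("pics/s12.png");cv2.imwrite("pics/s12c.png",cv2.resize(q[195:250,205:265],None,fx=10,fy=10,interpolation=cv2.INTER_CUBIC))
print(read_state()["finger_gap"])
E
```

```text
pos [533.45 -43.01 119.73] [0.02 0.01 0.02] F [-3.37 -0.45  1.3 ] [0.45 0.51 0.46] Fn 2.240497846403639 up [-0.28 -0.09  0.95] clk 15.325
tip-spot [ 1.57  0.48 -5.94] normal -6.152634487116883 inplane world [-0.16 -0.09 -0.06]
26.06502597016886
```

View pics/s12c.png

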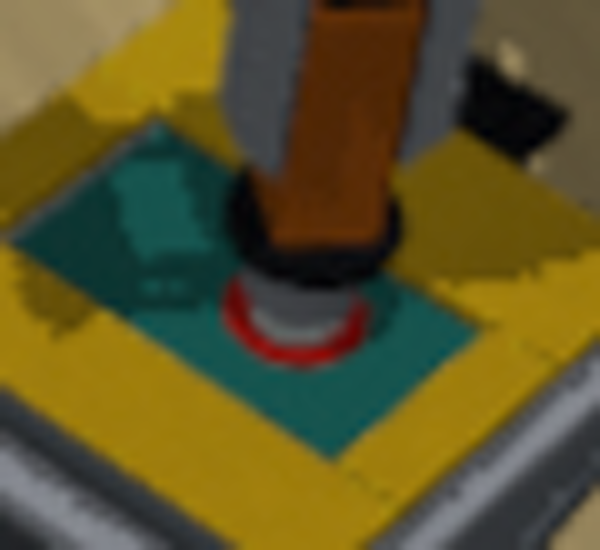

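View pics/t12.png

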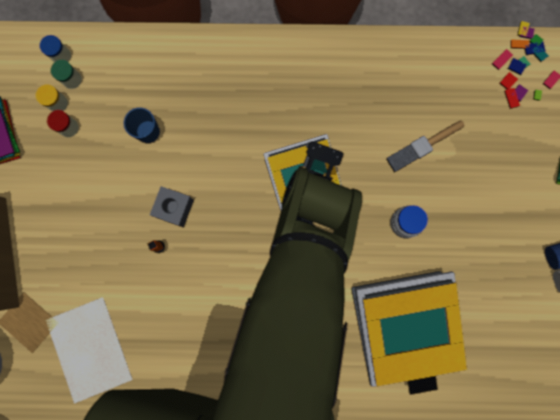

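Depth is about 6 mm by both force and position. There is a small side load, so I ease 0.3 mm down the slope to relieve it.

carry_out(series=[{"delta_pos":[-0.3,-0.1,-0.1],"turn":[0,0,0],"hand":0.15},{"delta_pos":[-0.3,-0.1,-0.1],"turn":[0,0,0],"hand":0.15},{"delta_pos":[-0.3,-0.1,-0.1],"turn":[0,0,0],"hand":0.15},{"delta_pos":[-0.3,-0.1,-0.1],"turn":[0,0,0],"hand":0.15}])

```text
clock: 15.82
eef_pos: [533.3, -43.1, 119.8]
eef_rot: [2.894, -0.176, 1.276]
wrist_force: [-2.0, 1.3, 1.6]
finger_gap: 25.9
```

```bash
python3 - <<'E'
from avg import *
L=avg(12)
for k,v in L.items(): cv2.imwrite(f"pics/{k[0]}13.png",v[:,:,::-1])
q=cv2.imread("pics/s13.png");b=cv2.resize(q[170:280,180:290],None,fx=5.4,fy=5.4,interpolation=cv2.INTER_CUBIC)
cv2.imwrite("pics/s13c.png",b)
E
```

```text
pos [533.3  -43.11 119.73] [0.02 0.01 0.02] F [-0.78  0.17  1.96] [0.47 0.62 0.58] Fn 2.0735187132258237 up [-0.28 -0.09  0.95] clk 16.425
tip-spot [ 1.44  0.38 -5.93] normal -6.101931653413486 inplane world [-0.27 -0.18 -0.1 ]
```

View pics/s13c.png

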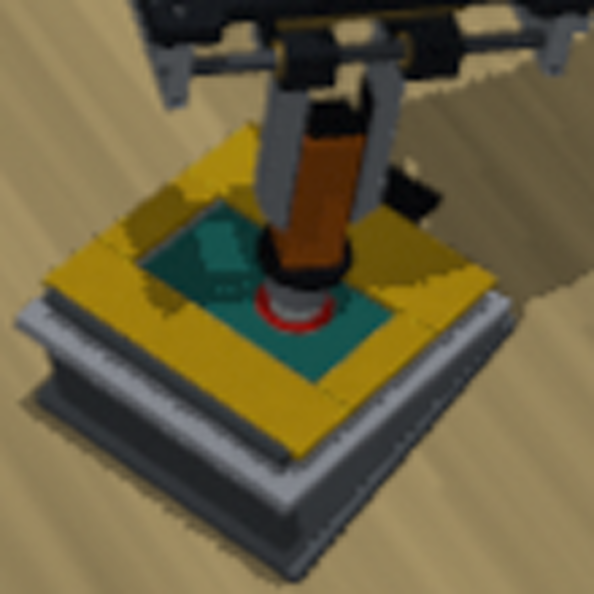

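View pics/w13.png

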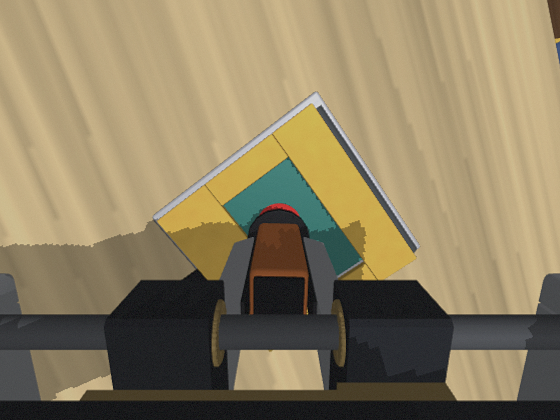

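```bash
python3 - <<'E'
from cell import *
print(sign_off()); s=read_state(); print(s["clock"],s["wrist_force"],s["eef_pos"],s["finger_gap"])
E
```

```text
the job is handed in; nothing more can be done
None
the job is handed in; nothing more can be done
```

I shut the frame, took the gauge from its rest, and handed the job in at about 16.4 s still holding its nose on the tile inside the ring. `sign_off` reports no verdict, so the figures below are my own last checks.

- **Frame:** I pressed the tab down until the push went solid. The fingertips stopped at 48.9 mm, against 48.2 mm expected for fully shut. After I let go, the views gave a frame slope of 0.288 rad, close to the tile's 0.30, and it still looked shut in the last pictures. I could not read the joint angle itself.
- **Gauge position:** The nose tip works out at under 0.5 mm from the ring's centre by arm position. The scene camera suggests about 1 mm off, against a limit of 6.5 mm. The tool axis is within about 0.01 rad of square to the 0.30 rad slope. I could not measure any tilt of the gauge inside the grip.
- **Push:** The nose is in about 6 mm, both by position and by the roughly 3.9 N rise in force along the tile's normal. Pressing in built up a side load of about 2.3 N, which I mostly relieved with a 0.3 mm shift down the slope.
- **Grip:** The fingers are closed on the gauge at about 26 mm.
- **Bystanders:** The jar, cup and brush looked unmoved in the last top view I checked, just before that final shift. I did not measure them again.
- **Disagreements:** The top and scene cameras differed by up to about 5 mm on rest-block points. They agreed within about 1 mm on the ring. At its hardest, the press on the frame read about 46 N at the wrist. That was fingertip contact, with the wrist limit at 120 N, but I cannot tell whether the 40 N limit on the arm and gripper body would count it.

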